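# Sweep the spilled handle sockets into the parts stall

## Task

Three black handle sockets with red plugs lie spilled on the broom maker's bench: with the fingertips, sweep them along the bench through the open side of the low plywood stall with the blue floor, until all three stand wholly inside it. Slide them gently, without picking up, tipping or batting any of them, and leave the bottles, the tin, the broom head and the tools where they are.

Things in the scene. Friction and masses are not known exactly. Their poses are not given: they have to be found in the camera images.
- stall: low plywood stall fixed at the left of the bench: three walls 12 mm thick, 35 mm high; inside 140 mm deep (its x), 170 mm wide (its y). Paper-thin blue floor level with the bench, no sill. Origin: centre of the floor, z up; +x points inward: open mouth at x = -70 mm, back wall face at x = +70 mm. The mouth faces the sockets, which lie outside it, spread out towards the right
- socket_a: black plastic broom-handle socket with a red plug in its top: an upright disc 44 mm in diameter, 26 mm tall, about 50 g, loose, standing flat on the bench. Origin: centre of its underside, z up. The three sockets are alike
- socket_b: black plastic broom-handle socket with a red plug in its top: an upright disc 44 mm in diameter, 26 mm tall, about 50 g, loose, standing flat on the bench. Origin: centre of its underside, z up. The three sockets are alike
- socket_c: black plastic broom-handle socket with a red plug in its top: an upright disc 44 mm in diameter, 26 mm tall, about 50 g, loose, standing flat on the bench. Origin: centre of its underside, z up. The three sockets are alike
- glue_a: white glue bottle with a yellow label, 52 mm in diameter, 170 mm tall, standing loose; leave alone. Origin: centre of its underside
- glue_b: white glue bottle with a yellow label, 52 mm in diameter, 170 mm tall, standing loose; leave alone. Origin: centre of its underside
- tin: closed tin with a green label, 48 mm in diameter, 50 mm tall, standing loose beyond the sockets as seen from the robot; leave alone. Origin: centre of its underside
- broom_head: bare wooden broom head, block 160 x 50 x 24 mm with a smaller black collar (34 mm diameter, no red plug) standing 22 mm high on its middle, loose; leave alone. Origin: centre of its underside, x along its length
- driver: screwdriver with a red handle lying just beyond the sockets, 140 mm long, under 40 mm high; leave alone. Its x runs from handle to tip
- mallet: mallet with a blue head and wooden handle lying at the right of the bench, under 45 mm high; leave alone. Its x runs from handle to head
Mind the look-alikes: they are no part of the job. Leave any white look-alike of the socket_c alone.

How it is judged (in metres and radians):
At the end, for the whole second after the job is handed in: All three sockets stand flat and at rest on the bench inside the stall: each one's centre is 18 to 130 mm in from the mouth and between the side walls (within 75 mm of the stall's middle line) (x of socket_a in the frame of stall between -0.052 and 0.06 m and y of socket_a in the frame of stall between -0.075 and 0.075 m and height (world z) of each of socket_a, socket_b, socket_c below 0.006 m and angle between each of socket_a, socket_b, socket_c's own z axis and vertical below 0.15 rad and linear speed of each of socket_a, socket_b, socket_c below 0.02 m/s and x of socket_b in the frame of stall between -0.052 and 0.06 m and y of socket_b in the frame of stall between -0.075 and 0.075 m and x of socket_c in the frame of stall between -0.052 and 0.06 m and y of socket_c in the frame of stall between -0.075 and 0.075 m); the robot touches nothing.
It fails at once if a socket is lifted off the bench or tipped over (its underside's centre more than 12 mm above the bench) (height (world z) of any of socket_a, socket_b, socket_c above 0.012 m).
It fails at once if a socket is knocked or flung: it goes faster than 0.5 m/s (linear speed of any of socket_a, socket_b, socket_c above 0.5 m/s).
It fails at once if a glue bottle or the tin is disturbed: moved more than 20 mm (distance of any of glue_a, glue_b, tin from where it was at the start of the episode above 0.02 m).
It fails at once if the broom head, screwdriver or mallet is disturbed: moved more than 20 mm (distance of any of broom_head, driver, mallet from where it was at the start of the episode above 0.02 m).
It also fails if it takes over 72 s, if anything falls off the work surface, if the arm or the gripper's body presses on something with over 40 N, if the wrist force passes 120 N, or if a joint passes its speed limit or range.

## Robot

A 6-joint arm with a two-finger parallel gripper is mounted at the origin on the work surface. World frame = base frame: x ahead of the robot, y to its left, z up, the work surface at z = 0. Lengths are in mm, angles in rad, forces in N, time in s.
With the tool pointing down it reaches from about 250 to 800 mm from the base axis. Payload 3.9 kg.
Tool frame: the origin (TCP) lies at the very end of the fingers, on their centre line; the grasp point (between the pads) lies 19 mm behind it; z points along the fingers, y is the line along which they close (so a half turn about z gives the same grasp; the last joint's range is limited). The gripper opens to 85 mm and grips with 20 to 120 N. Pads are 22 mm wide; open, the fingers measure 114 mm over their backs; the gripper's body (76 mm by 85 mm) begins 54 mm behind the grasp point. The pads swing forward as they close: fully open they stand 13 mm farther back than shut.
Start: joints at [-1.124, 0.26, -0.138, 1.173, 0, 1.571], TCP at [226.837, -473.455, 231.304] pointing down, gripper open.
Joint ranges: [-2.78, 2.78], [-0.83, 1.72], [-1.28, 1.37], [-1.9, 2.12], [-1.57, 1.48], [-3.14, 3.14]. Speed limits (rad/s): [2.57, 2.57, 3.14, 3.14, 3.14, 3.14].

## Interface

Orientations are given as a unit quaternion [w, x, y, z].
In Python, from workcell import ctrl, capture, close_job gives the robot as it stands. The module is installed in compiled form; this text tells all that it offers.
- The arm moves only by the shell command python3 -m handwheel 'ROWS' [OPENING] [FORCE]. ROWS is JSON, one flat list of numbers, 6 for each row, row after row: the shift along the tool's x, y, z each as a share of 0.3 m, from -1 to 1, then the turn, a rotation vector about the tool's x, y, z each as a share of pi rad, from -1 to 1. In form: [dx, dy, dz, ax, ay, az, dx, dy, dz, ax, ay, az, ...]. A call has 1 to 20 rows; each row is the pose to reach, as a shift and turn from the pose commanded when the call began, along the tool's axes at that moment, turning the shorter way round; what a row does not reach only later rows make up. A row lasts 1/8 s, in which the tool goes at most 62.5 mm and 10.7 degrees, less where a joint would pass 70% of its speed; a pose out of reach is approached as far as the arm can. A call with a number of a shift or a turn outside -1 to 1 is refused whole. A call with a gripper value outside its range is refused whole. OPENING is the finger opening in mm, from 0 to 85.4, set as the call begins (- or left out, the last holds). The fingers move at their own pace and stop on an object; FORCE is the grip in N (left out, the last holds). Time passes only in rows, so rows that repeat a pose let the fingers close. It gives the time, the measured TCP pose, the force, the opening and the grip force at its end, in the units of the state.
- ctrl.get_state(): the state, without advancing time (a new reading comes with each control period).
- capture(name): name is "scene" or "top"; returns a dict with "img" (384x512x3 uint8, red, green, blue), "fovy" (degrees; the focal length in pixels is half the picture's height over the tangent of half this angle, whatever the lens; pixels are square), "cx", "cy" (the principal point, pixels), "k1" (the pictures are not rectified: a ray, as slopes to the right and down, at radius r is drawn at 1 + k1 r^2 times it, then the intrinsics apply), "position" and "rotation" of the camera in the world. Camera axes: x right, y up, looking along -z (the intrinsics and any distortion apply to the point x, -y, -z); pixel columns grow to the right and rows downward; lengths in mm; the calibration is good to about 2 mm. A picture is of the moment at which its call begins. There is no depth.
- close_job(): hands the job in; it is judged then, once.
The state is a dict: "clock": time; "joint_positions": joint angles; "joint_vel": joint speeds; "tau": joint torques, N m; "ee_pos": TCP position; "tool_rot": TCP orientation; "ft_force": force on the tool from outside, world axes, zero at the start; "moment": the same for the moment, N m; "finger_gap": opening from 0.0 (shut) to 1.0 (fully open); "finger_force": force on a finger pad.
Only numpy, scipy, OpenCV 4.12 (cv2) and the standard library are available. Lean on these libraries where they do the work, as an engineer would, in place of code of your own. Each camera call takes 0.05 s, during which the arm holds its last target. There are 200 camera calls.

## Working session

There is one attempt and no reset: what is moved stays moved. The work goes in short steps, Python scripts to look and compute and a shell command to move; the robot and the scene stay as the last step left them, time stands still between calls to the robot, and variables do not carry over. Pictures are saved under pics/ and viewed, at most 10 in all, crops included, and the job is handed in when it is done.

```bash
mkdir -p pics; cat > h.py <<'E'
import numpy as np, cv2
from workcell import ctrl, capture
def ray(c,u,v):
    f=c["img"].shape[0]/2/np.tan(np.radians(c["fovy"])/2)
    K=np.array([[f,0,c["cx"]],[0,f,c["cy"]],[0,0,1.]])
    p=cv2.undistortPoints(np.array([[[u,v]]],float),K,np.array([c["k1"],0,0,0.]))[0,0]
    return np.array(c["position"]),np.array(c["rotation"]).reshape(3,3)@np.array([p[0],-p[1],-1])
def onz(c,u,v,z):
    o,d=ray(c,u,v); return (o+d*(z-o[2])/d[2])[:2]
def blobs(c,lo,hi,amin=15):
    hsv=cv2.cvtColor(c["img"],cv2.COLOR_RGB2HSV)
    m=cv2.inRange(hsv,np.array(lo),np.array(hi))
    if lo[0]==0: m|=cv2.inRange(hsv,np.array([172,lo[1],lo[2]]),np.array([180,hi[1],hi[2]]))
    n,_,st,ce=cv2.connectedComponentsWithStats(m)
    return [(st[i].tolist(),ce[i].round(1)) for i in range(1,n) if st[i][4]>=amin]
def save(c,name,box=None,s=1):
    im=c["img"][...,::-1]
    if box: x,y,w,h=box; im=im[y:y+h,x:x+w]
    cv2.imwrite("pics/"+name,cv2.resize(im,None,fx=s,fy=s,interpolation=cv2.INTER_CUBIC))
E
python3 - <<'E'
from h import *
for n in("top","scene"):
    c=capture(n); save(c,n+"0.png",s=1.5)
    print(n,c["position"],c["fovy"])
    print("red",[(b[0],b[1],onz(c,*b[1],26).round(0)) for b in blobs(c,[0,120,70],[8,255,255])])
    print("blue",[(b[0],b[1],onz(c,*b[1],0).round(0)) for b in blobs(c,[100,100,50],[130,255,255],60)])
print(ctrl.get_state())
E
```

```text
top [484.3202411  -66.7962758  957.29686361] 52.6460767861602Traceback (most recent call last):
  File "<stdin>", line 5, in <module>
  File "h.py", line 9, in onz
    o,d=ray(c,u,v); return (o+d*(z-o[2])/d[2])[:2]
        ~~~^^^^^^^
  File "h.py", line 7, in ray
    return np.array(c["position"]),np.array(c["rotation"]).reshape(3,3)@np.array([p[0],-p[1],-1])
                                   ~~~~~~~~~~~~~~~~~~~~~~~~~~~~~~~^^^^^
ValueError: cannot reshape array of size 4 into shape (3,3)
```

View pics/top0.png

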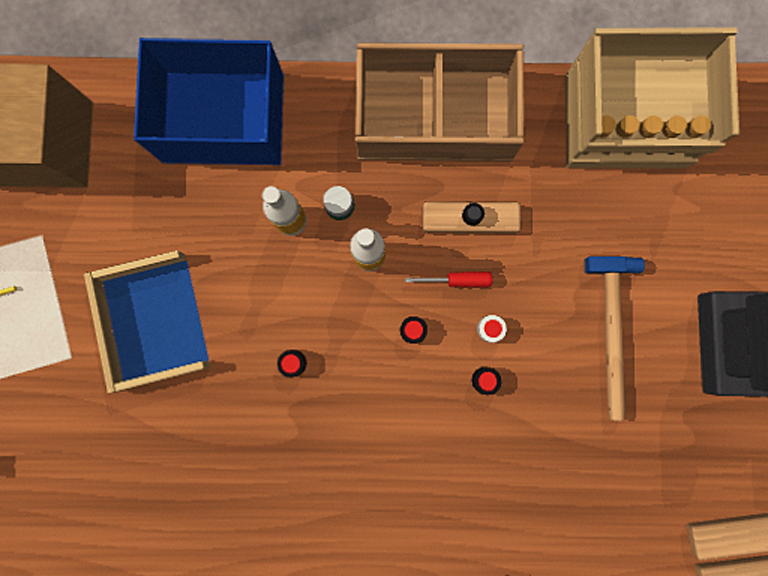

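The top view (768x576) shows three black sockets with red plugs at (291,363), (414,330) and (487,380). The look-alikes are the white-ringed red plug at (492,328), the broom head's black collar at (473,214) and the screwdriver's red handle at (470,279). The stall is at (150,320) with its mouth to the right, and the bottles are at (285,210) and (367,248).

```bash
sed -i 's/^import numpy.*/&\nfrom scipy.spatial.transform import Rotation as R/; s/np.array(c\["rotation"\]).reshape(3,3)@\(.*\)$/R.from_quat(np.roll(c["rotation"],-1)).apply(\1)/' h.py; sed -n 5,10p h.py
python3 - <<'E'
from h import *
for n in("top","scene"):
    c=capture(n); save(c,n+"1.png",s=1.5)
    if n=="top":
        save(c,"crop.png",(160,190,200,90),4)
        for nm,u,v,z in [("mouthL",188,255,0),("mouthR",207,361,0),("wallL end top",182,255,35),("wallR end top",203,367,35),("backL in top",102,273,35),("backR in top",115,385,35),("driver tip",405,281,5),("driver h near",470,288,10),("bottle b base",369,268,0),("bottle a",290,232,0),("mallet",615,415,15),("tin",338,202,50)]: print(nm,onz(c,u/1.5,v/1.5,z).round(0))
    print(n,c["position"])
    for b in blobs(c,[0,150,110],[5,255,255]): print("red",b,onz(c,*b[1],26).round(0))
s=ctrl.get_state(); print(s["ee_pos"],s["tool_rot"],s["finger_gap"],R.from_quat(np.roll(s["tool_rot"],-1)).as_matrix().round(3))
E
```

```text
f=c["img"].shape[0]/2/np.tan(np.radians(c["fovy"])/2)
    K=np.array([[f,0,c["cx"]],[0,f,c["cy"]],[0,0,1.]])
    p=cv2.undistortPoints(np.array([[[u,v]]],float),K,np.array([c["k1"],0,0,0.]))[0,0]
    return np.array(c["position"]),R.from_quat(np.roll(c["rotation"],-1)).apply(np.array([p[0],-p[1],-1]))
def onz(c,u,v,z):
    o,d=ray(c,u,v); return (o+d*(z-o[2])/d[2])[:2]
mouthL [632. 268.]
mouthR [458. 228.]
wallL end top [627. 265.]
wallR end top [450. 223.]
backL in top [596. 390.]
backR in top [421. 358.]
driver tip [593. -92.]
driver h near [ 582. -198.]
bottle b base [614. -32.]
bottle a [673. 101.]
mallet [ 383. -424.]
tin [713.  17.]
top [484.3202411  -66.7962758  957.29686361]
red ([299, 181, 29, 10, 278], array([313.2, 185.7])) [ 595. -196.]
red ([323, 213, 12, 12, 109], array([328.3, 218.6])) [ 517. -231.]
red ([270, 214, 12, 12, 119], array([275.5, 219.5])) [ 513. -105.]
red ([187, 236, 13, 13, 128], array([193.2, 242. ])) [457.  90.]
red ([319, 248, 12, 13, 124], array([324.6, 253.8])) [ 434. -222.]
scene [1045.25637369 -628.70901757 1134.5839326 ]
red ([251, 140, 10, 8, 65], array([255.5, 143.7])) [457.  92.]
red ([221, 192, 11, 10, 82], array([226. , 196.5])) [ 512. -104.]
red ([170, 205, 11, 9, 83], array([175.2, 209.1])) [ 433. -221.]
red ([190, 224, 11, 9, 76], array([195.4, 228.3])) [ 516. -230.]
red ([216, 227, 23, 24, 244], array([227.4, 238.8])) [ 601. -200.]
[ 226.59745575 -473.01632708  230.63489712] [-7.36387722e-04  9.75153259e-01  2.21530002e-01 -1.93713766e-04] 1.0040202728303302 [[ 0.902  0.432 -0.001]
 [ 0.432 -0.902  0.001]
 [-0.    -0.002 -1.   ]]
```

View pics/crop.png

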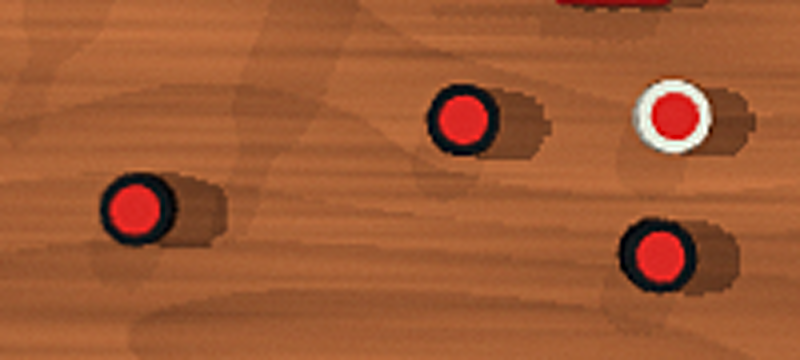

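View pics/scene1.png

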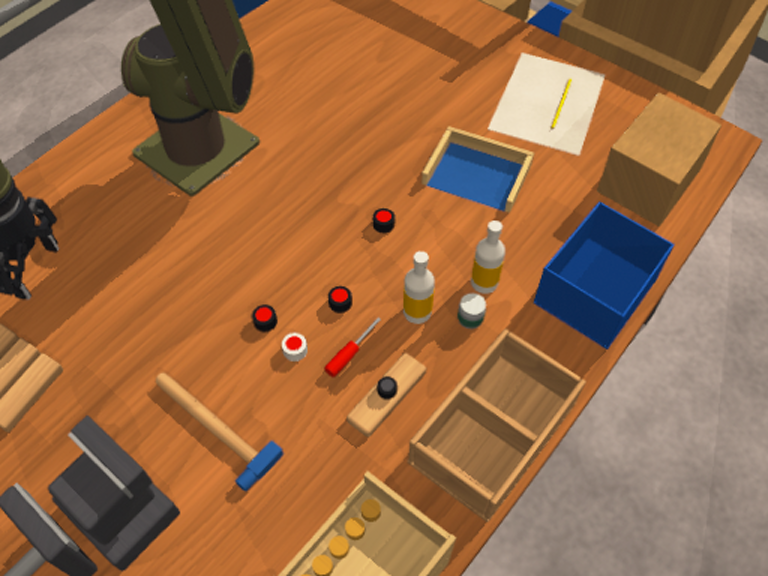

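The scene view agrees with the top view: the sockets' plugs are at (384,217), (340,296) and (264,315), and the white decoy is at (294,345). The crop confirms three black rims, with the white rim at (675,117). Next I fit the stall floor and plan straight pushes with the fingers partly open, so two fingertips sit behind the disc.

```bash
cat > plan.py <<'E'
from h import *
c=capture("top")
hsv=cv2.cvtColor(c["img"],cv2.COLOR_RGB2HSV); m=cv2.inRange(hsv,(100,90,30),(130,255,255)); m[:,160:]=0; m[:155]=0
pts=max(cv2.findContours(m,cv2.RETR_EXTERNAL,cv2.CHAIN_APPROX_NONE)[0],key=cv2.contourArea)[:,0]
w=np.array([onz(c,u,v,0) for u,v in pts],np.float32)
(r,sz,_)=cv2.minAreaRect(w); bx=cv2.boxPoints((r,sz,_)); print("rect",r,sz,bx.round(0).tolist())
# stall +x: the side direction of about +y
e=[bx[1]-bx[0],bx[2]-bx[1]]; ex=max(e,key=lambda q:abs(q[1])); ex=ex*np.sign(ex[1])/np.linalg.norm(ex)
ey=np.array([-ex[1],ex[0]]); 
mouth=sum(sorted(bx.tolist(),key=lambda q:np.dot(q,ex))[i] @ np.eye(2) if 0 else np.array(sorted(bx.tolist(),key=lambda q:np.dot(q,ex))[i]) for i in(0,1))/2
S=mouth+70*ex; print("S",S,"ex",ex,np.degrees(np.arctan2(ex[1],ex[0])))
for n,p,t in [("A",(457,91),(30,-45)),("B",(512.5,-104.5),(20,25)),("C",(433.5,-221.5),(-35,-10))]:
    p=np.array(p); T=S+t[0]*ex+t[1]*ey; d=T-p; L=np.hypot(*d); d/=L
    q=p-S; print(n,"stall",(q@ex).round(),(q@ey).round(),"target",T.round(),"len",L.round(),"ang",np.degrees(np.arctan2(d[1],d[0])).round(1),"start TCP(60 behind)",(p-60*d).round(),"end TCP(27)",(T-27*d).round())
E
python3 plan.py
```

```text
rect (523.7060546875, 316.5273742675781) (169.42202758789062, 139.32162475585938) [[424.0, 362.0], [460.0, 227.0], [624.0, 272.0], [587.0, 406.0]]
S [523.61714745 316.85472107] ex [-0.26211083  0.9650378 ] 105.19534
A stall -200.0 123.0 target [559. 358.] len 286.0 ang 69.0 start TCP(60 behind) [436.  35.] end TCP(27) [550. 332.]
B stall -404.0 121.0 target [494. 330.] len 434.0 ang 92.4 start TCP(60 behind) [ 515. -164.] end TCP(27) [495. 303.]
C stall -496.0 228.0 target [542. 286.] len 519.0 ang 77.9 start TCP(60 behind) [ 421. -280.] end TCP(27) [537. 259.]
```

```bash
cat > g.py <<'E'
# usage: g.py x y z yawdeg -> row values from the present pose
import sys; from h import *
x,y,z,a=map(float,sys.argv[1:5]); s=ctrl.get_state()
Rt=R.from_quat(np.roll(s["tool_rot"],-1)); a=np.radians(a)
T=R.from_matrix(np.array([[np.cos(a),np.sin(a),0],[np.sin(a),-np.cos(a),0],[0,0,-1]]))
d=Rt.inv().apply(np.array([x,y,z])-s["ee_pos"])/300; w=(Rt.inv()*T).as_rotvec()/np.pi
print(d.round(4),w.round(4),"clock",s["clock"],"pos",np.round(s["ee_pos"],1))
E
python3 g.py 320 -220 200 47
```

```text
[ 0.6451 -0.6261  0.1034] [-4.000e-04 -1.000e-04 -1.189e-01] clock 0.2 pos [ 226.7 -473.1  230.8]
```

```bash
python3 -m handwheel '[0.2,-0.2,0.03,0,0,-0.04,0.4,-0.4,0.06,0,0,-0.08,0.645,-0.626,0.1,0,0,-0.119,0.645,-0.626,0.1,0,0,-0.119,0.645,-0.626,0.1,0,0,-0.119,0.645,-0.626,0.1,0,0,-0.119,0.645,-0.626,0.1,0,0,-0.119]' 30 20; python3 g.py 436 35 70 69
```

```text
clock: 1.08
ee_pos: [320.3, -221.2, 201.5]
tool_rot: [0.0, 0.917, 0.399, -0.0]
ft_force: [-0.1, -0.1, 0.4]
finger_gap: 0.351
finger_force: 0.0
[ 0.8878 -0.3005  0.4376] [ 0.0002  0.0002 -0.1222] clock 1.075 pos [ 320.3 -221.2  201.5]
```

```bash
python3 -m handwheel '[0.3,-0.1,0.1,0,0,-0.04,0.6,-0.2,0.25,0,0,-0.08,0.888,-0.3,0.438,0,0,-0.122,0.888,-0.3,0.438,0,0,-0.122,0.888,-0.3,0.438,0,0,-0.122,0.888,-0.3,0.438,0,0,-0.122,0.888,-0.3,0.438,0,0,-0.122,0.888,-0.3,0.438,0,0,-0.122]'; python3 g.py 436 35 6 69; python3 g.py 550 332 6 69
```

```text
clock: 2.08
ee_pos: [436.2, 34.2, 70.5]
tool_rot: [0.0, 0.825, 0.565, 0.0]
ft_force: [-0.8, -0.2, 0.5]
finger_gap: 0.354
finger_force: 0.0
[ 0.0021 -0.0017  0.215 ] [ 0.0003 -0.     -0.001 ] clock 2.075 pos [436.2  34.2  70.5]
[ 1.0625 -0.0051  0.2151] [ 0.0003 -0.     -0.001 ] clock 2.075 pos [436.2  34.2  70.5]
```

```bash
python3 -m handwheel '[0,0,0.1,0,0,0,0,0,0.18,0,0,0,0,0,0.212,0,0,0,0,0,0.212,0,0,0,0.04,0,0.212,0,0,0,0.06,0,0.212,0,0,0,0.08,0,0.212,0,0,0,0.1,0,0.212,0,0,0,0.12,0,0.212,0,0,0,0.14,0,0.212,0,0,0,0.17,0,0.212,0,0,0,0.21,0,0.212,0,0,0,0.25,0,0.212,0,0,0,0.29,0,0.212,0,0,0,0.33,0,0.212,0,0,0,0.36,0,0.212,0,0,0,0.38,0,0.212,0,0,0,0.38,0,0.212,0,0,0]'
cat > look.py <<'E'
import sys; from h import *
c=capture("top"); s=ctrl.get_state(); S=np.array([523.6,316.9]); ex=np.array([-.262,.965]); ey=np.array([-ex[1],ex[0]])
for b in blobs(c,[0,150,110],[5,255,255]):
    p=onz(c,*b[1],26); print(b[0],p.round(1),"stall",((p-S)@ex).round(),((p-S)@ey).round(),"tcp->",(p-s["ee_pos"][:2]).round(1))
if len(sys.argv)>1: save(c,sys.argv[1],s=1.5)
E
python3 look.py a1.png; python3 g.py 550 332 6 69
```

```text
clock: 4.32
ee_pos: [477.1, 142.6, 6.3]
tool_rot: [0.0, 0.824, 0.566, 0.0]
ft_force: [-0.1, -0.0, 0.8]
finger_gap: 0.348
finger_force: 0.0
[299, 181, 29, 10, 283] [ 595.7 -195.5] stall -513.0 65.0 tcp-> [ 118.9 -337.7]
[323, 213, 12, 12, 109] [ 516.8 -231.5] stall -527.0 150.0 tcp-> [  39.9 -373.7]
[270, 214, 12, 12, 121] [ 513.  -105.5] stall -405.0 121.0 tcp-> [  36.1 -247.7]
[319, 248, 12, 12, 118] [ 434.  -222.1] stall -497.0 228.0 tcp-> [ -42.9 -364.3]
[0.6779 0.0008 0.0009] [-0.      0.     -0.0001] clock 4.375 pos [476.9 142.2   6.3]
```

View pics/a1.png

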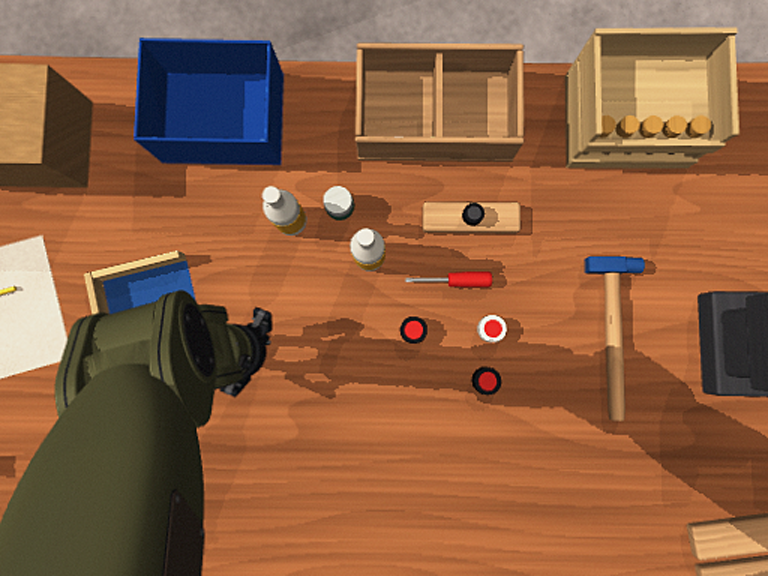

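The arm hides socket A in the top view at about (250,350); the other objects haven't moved. I'll check A in the scene camera.

```bash
sed -i 's/^import sys.*/import sys; from h import */; s/capture("top")/capture(sys.argv[1])/; s/len(sys.argv)>1/len(sys.argv)>2/; s/save(c,sys.argv\[1\]/save(c,sys.argv[2]/' look.py; python3 look.py scene a2.png
```

```text
[221, 192, 11, 10, 83] [ 512.1 -103.6] stall -403.0 121.0 tcp-> [  35.4 -245.6]
[170, 205, 11, 9, 80] [ 433.  -220.8] stall -495.0 228.0 tcp-> [ -43.7 -362.8]
[190, 224, 11, 9, 76] [ 515.9 -229.8] stall -526.0 151.0 tcp-> [  39.2 -371.9]
[216, 227, 23, 24, 243] [ 601.4 -200.6] stall -520.0 61.0 tcp-> [ 124.7 -342.7]
```

View pics/a2.png

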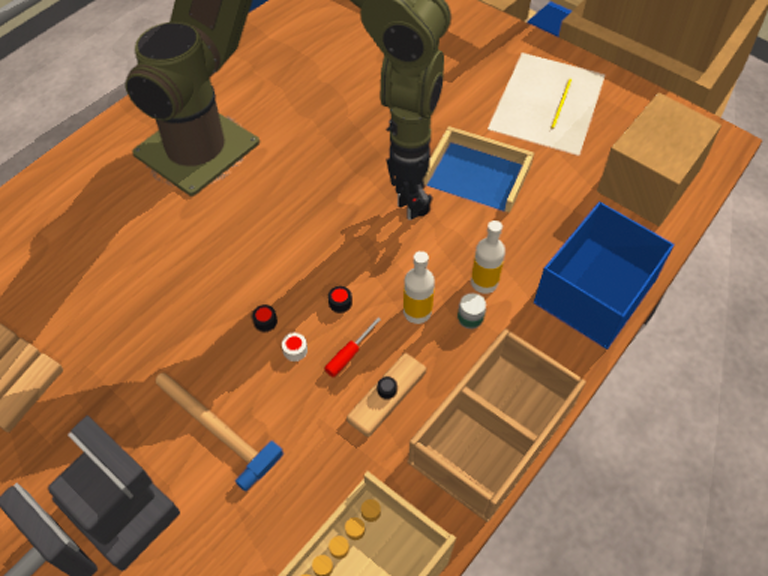

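In the scene view, a trace of A's red plug shows between the fingers at about (413,200), so it is nested and moving with them. I'll continue.

```bash
python3 -m handwheel '[0.02,0,0,0,0,0,0.06,0,0,0,0,0,0.1,0,0,0,0,0,0.15,0,0,0,0,0,0.2,0,0,0,0,0,0.25,0,0,0,0,0,0.3,0,0,0,0,0,0.35,0,0,0,0,0,0.4,0,0,0,0,0,0.45,0,0,0,0,0,0.5,0,0,0,0,0,0.55,0,0,0,0,0,0.59,0,0,0,0,0,0.63,0,0,0,0,0,0.66,0,0,0,0,0,0.678,0,0,0,0,0,0.678,0,0,0,0,0,0.62,0,0,0,0,0,0.56,0,0,0,0,0,0.56,0,-0.2,0,0,0]'; python3 look.py scene;  python3 g.py 515 60 90 80
```

```text
clock: 6.92
ee_pos: [531.4, 294.6, 61.6]
tool_rot: [-0.001, 0.825, 0.566, -0.007]
ft_force: [1.0, 1.4, -0.3]
finger_gap: 0.353
finger_force: 0.0
[331, 105, 9, 8, 59] [558.5 359.9] stall 32.0 -45.0 tcp-> [20.1 61. ]
[221, 192, 11, 9, 75] [ 512.3 -103.8] stall -403.0 121.0 tcp-> [ -26.1 -402.7]
[170, 205, 11, 9, 83] [ 433.  -220.8] stall -495.0 228.0 tcp-> [-105.5 -519.7]
[190, 224, 11, 9, 77] [ 515.9 -229.8] stall -526.0 151.0 tcp-> [ -22.6 -528.7]
[216, 227, 23, 24, 244] [ 601.2 -200.8] stall -520.0 61.0 tcp-> [  62.7 -499.7]
[-0.771   0.2138 -0.0587] [ 0.001  -0.001  -0.0616] clock 6.975 pos [538.5 298.9  73. ]
```

A landed on target. Now B.

```bash
python3 -m handwheel '[-0.15,0.04,-0.06,0,0,-0.015,-0.35,0.1,-0.06,0,0,-0.03,-0.55,0.15,-0.06,0,0,-0.045,-0.77,0.214,-0.06,0,0,-0.0616,-0.77,0.214,-0.06,0,0,-0.0616,-0.77,0.214,-0.06,0,0,-0.0616,-0.77,0.214,-0.06,0,0,-0.0616]'; python3 g.py 515 -162 70 92.4
```

```text
clock: 7.85
ee_pos: [514.7, 61.6, 84.5]
tool_rot: [0.0, 0.765, 0.644, 0.001]
ft_force: [-0.2, 0.3, 0.7]
finger_gap: 0.352
finger_force: 0.0
[-0.7341  0.1285  0.0478] [ 0.0002 -0.0002 -0.0681] clock 7.85 pos [514.7  61.6  84.5]
```

```bash
python3 -m handwheel '[-0.2,0.03,0.0,0,0,-0.02,-0.4,0.06,0,0,0,-0.045,-0.6,0.1,0.02,0,0,-0.068,-0.734,0.1285,0.04,0,0,-0.068,-0.734,0.1285,0.04,0,0,-0.068,-0.734,0.1285,0.04,0,0,-0.068,-0.734,0.1285,0.04,0,0,-0.068]'; python3 g.py 515 -163 6 92.4; python3 g.py 495 303 6 92.4
```

```text
clock: 8.72
ee_pos: [514.5, -161.5, 72.4]
tool_rot: [-0.0, 0.692, 0.722, 0.0]
ft_force: [-0.2, 0.8, -1.0]
finger_gap: 0.35
finger_force: 0.0
[-0.0051  0.0016  0.2212] [-0.     -0.0001  0.0003] clock 8.725 pos [ 514.5 -161.5   72.4]
[1.5496 0.0016 0.2218] [-0.     -0.0001  0.0003] clock 8.725 pos [ 514.5 -161.5   72.4]
```

```bash
python3 -m handwheel '[0,0,0.1,0,0,0,0,0,0.18,0,0,0,0,0,0.22,0,0,0,0,0,0.22,0,0,0,0.04,0,0.22,0,0,0,0.06,0,0.22,0,0,0,0.08,0,0.22,0,0,0,0.1,0,0.22,0,0,0,0.12,0,0.22,0,0,0,0.14,0,0.22,0,0,0,0.17,0,0.22,0,0,0,0.21,0,0.22,0,0,0,0.26,0,0.22,0,0,0,0.31,0,0.22,0,0,0,0.36,0,0.22,0,0,0,0.41,0,0.22,0,0,0,0.46,0,0.22,0,0,0,0.51,0,0.22,0,0,0,0.54,0,0.22,0,0,0,0.55,0,0.22,0,0,0]'; python3 look.py scene;  python3 g.py 495 303 6 92.4
```

```text
clock: 11.22
ee_pos: [507.5, 2.3, 6.3]
tool_rot: [-0.0, 0.692, 0.721, -0.0]
ft_force: [-0.6, 0.3, -0.1]
finger_gap: 0.356
finger_force: 0.1
[331, 105, 9, 8, 59] [558.5 359.9] stall 32.0 -45.0 tcp-> [ 51.  357.6]
[170, 205, 11, 9, 83] [ 433.  -220.8] stall -495.0 228.0 tcp-> [ -74.5 -223.1]
[190, 224, 11, 9, 76] [ 515.9 -229.8] stall -526.0 151.0 tcp-> [   8.4 -232.1]
[216, 227, 23, 24, 244] [ 601.2 -200.4] stall -520.0 61.0 tcp-> [  93.7 -202.7]
[ 1.0033e+00 -6.0000e-04  1.1000e-03] [-0.     -0.0001 -0.0003] clock 11.275 pos [507.5   2.3   6.3]
```

```bash
python3 -m handwheel '[0.02,0,0,0,0,0,0.06,0,0,0,0,0,0.11,0,0,0,0,0,0.17,0,0,0,0,0,0.23,0,0,0,0,0,0.29,0,0,0,0,0,0.35,0,0,0,0,0,0.41,0,0,0,0,0,0.47,0,0,0,0,0,0.53,0,0,0,0,0,0.59,0,0,0,0,0,0.65,0,0,0,0,0,0.71,0,0,0,0,0,0.77,0,0,0,0,0,0.83,0,0,0,0,0,0.88,0,0,0,0,0,0.93,0,0,0,0,0,0.97,0,0,0,0,0,1,0,0,0,0,0,1,0,0,0,0,0]'; python3 -m handwheel '[-0.06,0,0,0,0,0,-0.14,0,0,0,0,0,-0.14,0,-0.2,0,0,0,-0.2,0,-0.25,0,0,0]'; python3 look.py scene;  python3 g.py 460 50 80 85
```

```text
clock: 13.78
ee_pos: [495.6, 302.0, 6.3]
tool_rot: [0.0, 0.692, 0.721, 0.0]
ft_force: [-1.2, -0.0, -0.0]
finger_gap: 0.349
finger_force: 0.0
clock: 14.28
ee_pos: [500.3, 241.1, 84.6]
tool_rot: [0.001, 0.693, 0.721, 0.003]
ft_force: [0.4, 0.1, -0.8]
finger_gap: 0.351
finger_force: 0.0
[309, 101, 9, 7, 37] [497.4 330.8] stall 20.0 22.0 tcp-> [-2.5 92.2]
[331, 105, 9, 8, 59] [558.5 359.9] stall 32.0 -45.0 tcp-> [ 58.6 121.4]
[170, 205, 11, 9, 80] [ 433.  -220.8] stall -495.0 228.0 tcp-> [ -66.9 -459.3]
[190, 224, 11, 9, 76] [ 515.9 -229.8] stall -526.0 151.0 tcp-> [  16.  -468.4]
[216, 227, 23, 24, 244] [ 601.2 -200.8] stall -520.0 61.0 tcp-> [ 101.2 -439.3]
[-0.623  -0.1569  0.0163] [ 0.0017 -0.      0.0398] clock 14.325 pos [499.9 238.6  85.1]
```

B is in. Now C.

```bash
python3 -m handwheel '[-0.2,-0.04,0,0,0,0.01,-0.4,-0.1,0,0,0,0.02,-0.623,-0.157,0,0,0,0.04,-0.8,-0.19,0,0,0,0.04,-0.8,-0.19,0,0,0,0.04,-0.8,-0.19,0,0,0,0.04,-0.8,-0.19,0,0,0,0.04]'; python3 g.py 421 -280 70 77.9
```

```text
clock: 15.2
ee_pos: [450.6, 0.3, 81.0]
tool_rot: [-0.0, 0.736, 0.677, -0.0]
ft_force: [-0.2, 1.0, 0.3]
finger_gap: 0.348
finger_force: 0.0
[-0.9393 -0.0201  0.0364] [-0.0001 -0.0001  0.0406] clock 15.2 pos [4.506e+02 3.000e-01 8.100e+01]
```

```bash
python3 -m handwheel '[-0.2,0,0,0,0,0.01,-0.4,0,0,0,0,0.02,-0.6,-0.01,0,0,0,0.04,-0.8,-0.02,0.02,0,0,0.0406,-0.939,-0.02,0.036,0,0,0.0406,-0.939,-0.02,0.036,0,0,0.0406,-0.939,-0.02,0.036,0,0,0.0406,-0.939,-0.02,0.036,0,0,0.0406]'; python3 g.py 421 -280 6 77.9; python3 g.py 537 259 6 77.9
```

```text
clock: 16.2
ee_pos: [420.9, -279.1, 70.4]
tool_rot: [-0.0, 0.777, 0.629, 0.0]
ft_force: [-0.7, 1.1, -0.5]
finger_gap: 0.349
finger_force: 0.0
[-0.0031  0.0011  0.2148] [-0.0002 -0.0002  0.0003] clock 16.2 pos [ 420.9 -279.1   70.4]
[1.8347 0.0043 0.2157] [-0.0002 -0.0002  0.0003] clock 16.2 pos [ 420.9 -279.1   70.4]
```

```bash
python3 -m handwheel '[0,0,0.1,0,0,0,0,0,0.18,0,0,0,0,0,0.214,0,0,0,0,0,0.214,0,0,0,0.04,0,0.214,0,0,0,0.06,0,0.214,0,0,0,0.08,0,0.214,0,0,0,0.1,0,0.214,0,0,0,0.12,0,0.214,0,0,0,0.14,0,0.214,0,0,0,0.17,0,0.214,0,0,0,0.21,0,0.214,0,0,0,0.26,0,0.214,0,0,0,0.32,0,0.214,0,0,0,0.38,0,0.214,0,0,0,0.44,0,0.214,0,0,0,0.5,0,0.214,0,0,0,0.56,0,0.214,0,0,0,0.62,0,0.214,0,0,0,0.68,0,0.214,0,0,0]' && python3 -m handwheel '[0.04,0,0,0,0,0,0.08,0,0,0,0,0,0.12,0,0,0,0,0,0.17,0,0,0,0,0,0.23,0,0,0,0,0,0.29,0,0,0,0,0,0.32,0,0,0,0,0,0.34,0,0,0,0,0,0.35,0,0,0,0,0,0.35,0,0,0,0,0]'; python3 look.py scene; python3 g.py 537 259 6 77.9
```

```text
clock: 18.7
ee_pos: [463.7, -79.9, 6.3]
tool_rot: [-0.0, 0.778, 0.628, -0.0]
ft_force: [0.2, -0.4, 0.3]
finger_gap: 0.348
finger_force: 0.2
clock: 19.95
ee_pos: [485.8, 21.2, 6.3]
tool_rot: [-0.0, 0.778, 0.628, -0.0]
ft_force: [0.2, 0.2, 0.6]
finger_gap: 0.348
finger_force: 0.0
[308, 100, 10, 8, 61] [492.2 332.2] stall 23.0 26.0 tcp-> [  6.4 311.2]
[331, 105, 9, 8, 59] [558.5 359.9] stall 32.0 -45.0 tcp-> [ 72.7 338.9]
[190, 224, 11, 9, 76] [ 515.9 -229.8] stall -526.0 151.0 tcp-> [  30.1 -250.8]
[216, 227, 23, 24, 243] [ 601.4 -200.6] stall -520.0 61.0 tcp-> [ 115.6 -221.6]
[ 0.8114 -0.0011  0.0009] [-0.      0.     -0.0007] clock 20.0 pos [485.8  21.    6.3]
```

```bash
python3 -m handwheel '[0.02,0,0,0,0,0,0.06,0,0,0,0,0,0.11,0,0,0,0,0,0.16,0,0,0,0,0,0.21,0,0,0,0,0,0.26,0,0,0,0,0,0.31,0,0,0,0,0,0.36,0,0,0,0,0,0.41,0,0,0,0,0,0.46,0,0,0,0,0,0.51,0,0,0,0,0,0.56,0,0,0,0,0,0.61,0,0,0,0,0,0.66,0,0,0,0,0,0.71,0,0,0,0,0,0.75,0,0,0,0,0,0.78,0,0,0,0,0,0.8,0,0,0,0,0,0.81,0,0,0,0,0,0.81,0,0,0,0,0]' && python3 -m handwheel '[-0.06,0,0,0,0,0,-0.14,0,0,0,0,0,-0.14,0,-0.2,0,0,0,-0.3,0,-0.3,0,0,0,-0.5,0,-0.4,0,0,0,-0.8,0,-0.5,0,0,0,-0.95,0,-0.5,0,0,0,-0.95,0,-0.5,0,0,0,-0.95,0,-0.5,0,0,0,-0.95,0,-0.5,0,0,0,-0.95,0,-0.5,0,0,0]'; python3 look.py scene end.png; python3 look.py top
```

```text
clock: 22.5
ee_pos: [537.2, 258.7, 6.3]
tool_rot: [-0.0, 0.778, 0.628, -0.0]
ft_force: [0.1, 0.7, -0.4]
finger_gap: 0.352
finger_force: 0.0
clock: 23.88
ee_pos: [477.0, -18.7, 155.8]
tool_rot: [-0.0, 0.778, 0.629, -0.0]
ft_force: [-0.6, -0.2, -0.5]
finger_gap: 0.351
finger_force: 0.0
[308, 100, 10, 8, 61] [492.2 332.2] stall 23.0 26.0 tcp-> [ 15.2 350.9]
[331, 105, 9, 8, 59] [558.5 359.9] stall 32.0 -45.0 tcp-> [ 81.5 378.6]
[313, 116, 10, 8, 64] [541.8 287.1] stall -34.0 -10.0 tcp-> [ 64.8 305.8]
[190, 224, 11, 9, 76] [ 515.9 -229.8] stall -526.0 151.0 tcp-> [  38.8 -211.1]
[216, 227, 23, 24, 244] [ 601.2 -200.4] stall -520.0 61.0 tcp-> [ 124.1 -181.7]
[299, 181, 29, 10, 282] [ 595.7 -195.5] stall -513.0 65.0 tcp-> [ 118.7 -176.7]
[76, 192, 13, 13, 127] [558.4 358.8] stall 31.0 -45.0 tcp-> [ 81.3 377.6]
[107, 200, 12, 12, 120] [541.9 285.5] stall -35.0 -9.0 tcp-> [ 64.9 304.3]
[323, 213, 12, 12, 109] [ 516.8 -231.5] stall -527.0 150.0 tcp-> [  39.7 -212.7]
[86, 220, 13, 13, 132] [492.8 330.8] stall 22.0 26.0 tcp-> [ 15.8 349.6]
```

View pics/end.png

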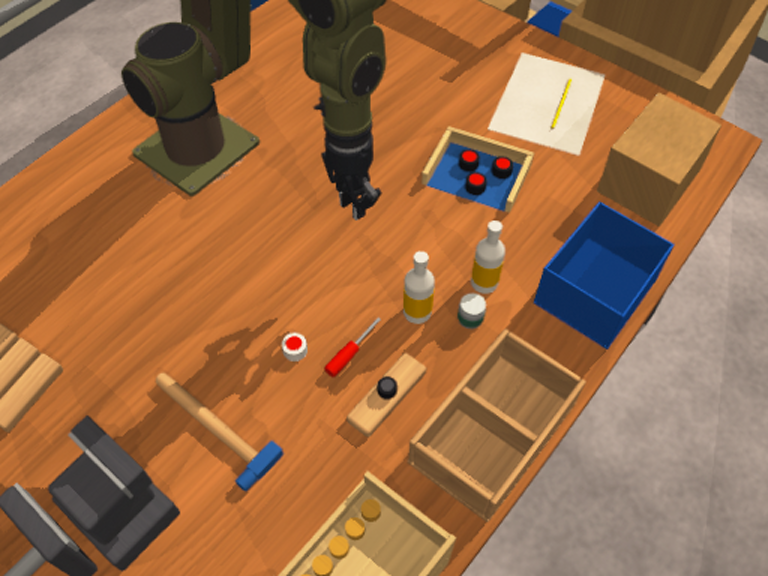

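All three sockets are upright inside the stall at (469,158), (502,166) and (476,183). Nothing else has moved and the arm is clear.

```bash
python3 -c "from workcell import close_job; print(close_job())"
```

```text
the job is handed in; nothing more can be done
None
```

I swept all three black sockets into the stall, where both cameras show them inside the limits, and handed the job in at about 24 s with everything else where it was; the judge returned no verdict.

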